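# Roll the rinsed shaker onto the drip mat

## Robot

A 7-joint arm with a two-finger parallel gripper is mounted at the origin on the work surface. World frame = base frame: x ahead of the robot, y to its left, z up, the work surface at z = 0. Lengths are in m, angles in rad, forces in N, time in s.
With the tool pointing down it reaches from about 0.4 to 0.9 m from the base axis. Payload 5.6 kg.
Tool frame: the origin (TCP) lies at the centre of the arm's flange, where the gripper is bolted on; the fingertips stand 190 mm ahead of it and the grasp point (between the pads) lies bot.grip_depth ahead of it (bot.grip_depth is the distance from the TCP to the grasp point, in m); z points along the fingers, y is the line along which they close (so a half turn about z gives the same grasp; the last joint's range is limited). The gripper opens to 92 mm and grips with 3 to 60 N. Pads are 20 mm wide; open, the fingers measure 128 mm over their backs; the gripper's body (75 mm by 189 mm) begins 69 mm behind the grasp point.
Start: joints at [-1.219, 0.468, -0.012, 1.603, 0.006, 1.071, -0.056], TCP at [0.25, 0.6, 0.405] pointing down, gripper open.
Joint ranges: [-2.53, 2.53], [-0.31, 2.02], [-1.57, 1.55], [0.28, 2.44], [-1.29, 4.43], [0.15, 1.84], [-2.92, 2.92]. Speed limits (rad/s): [2.57, 2.57, 3.14, 3.14, 3.14, 3.14, 3.14].

## Interface

Orientations are given as a 3x3 rotation matrix whose columns are the frame's x, y, z axes.
In Python, from rig import bot gives the robot as it stands.
- The arm moves only by the tool play_rows, never from a script. Its arguments are lists of equal length, an entry for each row: "xyz": the shift along the tool's x, y, z in mm, a list of three; "rot": the turn, a rotation vector about the tool's x, y, z in rad, a list of three; "fingers": the finger opening in mm, from 0 to 91.9. In form: {"xyz": [[x, y, z], ...], "rot": [[ax, ay, az], ...], "fingers": [fingers, ...]}. A call has 1 to 5 rows; each row is the pose to reach, as a shift and turn from the pose commanded when the call began, along the tool's axes at that moment; what a row does not reach only later rows make up. A row lasts 1/8 s, in which the tool goes at most 62.5 mm and 10.7 degrees, less where a joint would pass 70% of its speed; a pose out of reach is approached as far as the arm can. A call with a gripper value outside its range is refused whole. The fingers move at their own pace and stop on an object; "grip_force" is the grip in N (left out, the last holds). Time passes only in rows, so rows that repeat a pose let the fingers close. It gives the time, the measured TCP pose, the force, the opening and the grip force at its end, in the units of the state.
- bot.get_state(): the state, without advancing time (a new reading comes with each control period).
- bot.snapshot(name): name is "side" or "top" or "wrist"; returns a dict with "frame" (420x560x3 uint8, red, green, blue), "range_z" (420x560 float32, m along the optical axis (not along the pixel's ray), 0 where there is no reading), "fx", "fy", "cx", "cy" (pixels), "extrinsics" (4x4, takes a point from world to camera coordinates). Camera axes: x right, y up, looking along -z (the intrinsics and any distortion apply to the point x, -y, -z); pixel columns grow to the right and rows downward; lengths in m; the calibration is good to about 2 mm. A picture is of the moment at which its call begins.
- bot.sign_off(): hands the job in; it is judged then, once.
The state is a dict: "clock": time; "joint_positions": joint angles; "dq": joint speeds; "tau": joint torques, N m; "eef_pos": TCP position; "ee_rot": TCP orientation; "ft_force": force on the tool from outside, world axes, zero at the start; "torque": the same for the moment, N m; "opening": finger opening in m; "grip_force": force on a finger pad.
Only numpy, scipy, OpenCV 4.12 (cv2) and the standard library are available. Lean on these libraries where they do the work, as an engineer would, in place of code of your own. Each camera call takes 0.05 s, during which the arm holds its last target. There are 200 camera calls.

## Task

The rinsed steel shaker lies on its side on the counter: roll it along with your fingertips, pushing on the top of it and never below its mid-height, until it comes to rest on the middle of the black drip mat, lying along the mat. Roll it, do not drag it, pick it up or lift it off the counter, and leave the jar, the cup and the spoon where they are.

Things in the scene. Friction and masses are not known exactly. Their poses are not given: they have to be found in the camera images.
- shaker: steel drink shaker lying on its side, free to roll: barrel 76 mm diameter, 150 mm long, narrower cap at its +x end (30 mm long, clear of the counter). 0.2 to 0.45 kg. Origin: on the axis, mid-barrel, 38 mm above the counter. x runs along the barrel (level); y and z turn as it rolls, z up at the start. Rigid: tips 1 mm into its top press with about 20 N. Friction about 0.6; at 0.1 m/s it coasts 1 to 2 cm.
- mat: thin black ribbed drip mat, fixed, flush on the white counter (1 mm, no step), 240 mm along its x, 120 mm along its y. Origin: its centre, at counter height; z up. The mat is turned up to 17 degrees. The shaker starts 110 to 220 mm to the +y or -y side of it, its axis within 5 degrees of the mat's x, rolls along the mat's y and must end centred with its axis along the mat's x.
- jar: closed jar standing on the counter, 66 mm in diameter and 100 mm tall, on the opposite side of the mat from the shaker, 130 to 200 mm from the mat's centre. To be left alone. Origin: centre of its underside.
- cup: open paper drinking cup standing on the counter, 84 mm across its rim, 110 mm tall, beyond the mat as seen from the robot. To be left alone. Origin: centre of its underside.
- spoon: steel spoon 190 mm long lying on the counter beyond the mat as seen from the robot, roughly along the mat's y axis. To be left alone. Origin: about the middle of its length, on its underside.

How it is judged:
By the outcome, as a careful person would: the job done as asked, in the order asked, and still so for the second after the job is handed in, with the robot touching nothing.
It also fails if it takes over 61 s, if anything falls off the work surface, if the arm or the gripper's body presses on something with over 40 N, if the wrist force passes 120 N, or if a joint passes its speed limit or range.

## Working session

There is one attempt and no reset: what is moved stays moved. The work goes in short steps, Python scripts to look and compute and a tool call to move; the robot and the scene stay as the last step left them, time stands still between calls to the robot, and variables do not carry over. Pictures are saved under pics/ and viewed, at most 10 in all, crops included, and the job is handed in when it is done.

Besides the shell and the picture viewer there is one more tool, called after ">>>" as name(argument=value, ...) on one line, values as JSON. play_rows: Moves the arm, as the interface text tells. Its arguments: {"type":"object","properties":{"xyz":{"type":"array"},"rot":{"type":"array"},"fingers":{"type":"array"},"grip_force":{"type":"number"}},"required":["xyz","rot","fingers"]}

```bash
mkdir -p pics; ls
python3 - <<'E'
from rig import bot
import cv2,numpy as np
print(bot.get_state(), bot.grip_depth)
for n in("top","side"):
    s=bot.snapshot(n); np.savez(f"pics/{n}0.npz",**s)
    cv2.imwrite(f"pics/{n}0.png",s["frame"][...,::-1]); print(n,s["fx"],s["fy"],s["cx"],s["cy"],s["extrinsics"].round(3).tolist())
E
```

```text
pics
{'clock': 0.0, 'joint_positions': array([-1.21899363,  0.46834827, -0.01159623,  1.60362825,  0.00602336,
        1.07141199, -0.05630991]), 'dq': array([-7.44691750e-05, -1.14033255e-03,  1.04535210e-03,  1.16703420e-04,
        7.00443633e-04, -9.64521292e-04,  5.67386774e-05]), 'tau': array([ 3.43182455e-04, -5.20590949e+01, -1.22737046e-02, -2.43747711e+01,
       -5.65469032e-02,  1.74804818e-02,  1.54268901e-04]), 'eef_pos': array([0.2499579 , 0.59973958, 0.40375691]), 'ee_rot': array([[-9.23046149e-01,  3.84688855e-01, -5.39626585e-04],
       [ 3.84689205e-01,  9.23044637e-01, -1.67726670e-03],
       [-1.47126381e-04, -1.75578309e-03, -9.99998448e-01]]), 'ft_force': array([-0.8072441 , -0.77787073,  1.10398642]), 'torque': array([-0.05354107, -0.00130622, -0.01833512]), 'grip_force': 0.0, 'opening': 0.09171296697570056} 0.1714
top 532.4092736466332 532.4092736466332 275.1661470228495 209.92399942427346 [[-0.028, -0.999, -0.018, 0.056], [0.984, -0.03, 0.178, -0.641], [-0.178, -0.012, 0.984, -0.924], [0.0, 0.0, 0.0, 1.0]]
side 432.73232241224946 432.73232241224946 275.3055962892856 204.32102518057906 [[0.932, -0.363, -0.003, -0.602], [0.247, 0.628, 0.738, -0.231], [-0.266, -0.688, 0.675, -0.68], [0.0, 0.0, 0.0, 1.0]]
```

View pics/top0.png

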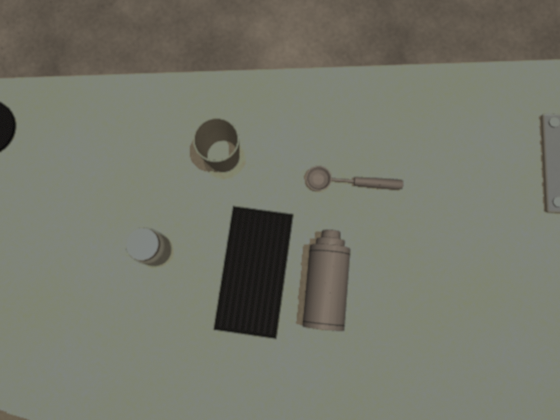

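View pics/side0.png

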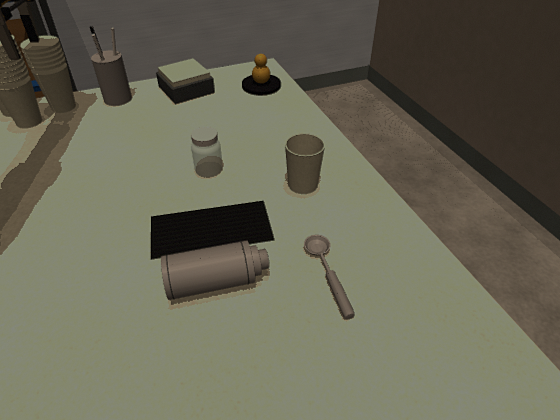

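The top view shows the mat at about (254, 272), the shaker to its right at (326, 285) with its cap up, the jar at (145, 247), the cup at (218, 147) and the spoon near (355, 181). The side view agrees.

```bash
cat > h.py <<'E'
import numpy as np, cv2
def cloud(s):
    Z=s["range_z"].astype(float); v,u=np.mgrid[:Z.shape[0],:Z.shape[1]]
    p=np.stack([(u-s["cx"])/s["fx"]*Z,-(v-s["cy"])/s["fy"]*Z,-Z],-1)
    E=s["extrinsics"]; return (p-E[:3,3])@E[:3,:3], Z>0
def plane(s,uv,h):
    E=s["extrinsics"]; uv=np.asarray(uv,float).reshape(-1,2)
    d=np.c_[(uv[:,0]-s["cx"])/s["fx"],-(uv[:,1]-s["cy"])/s["fy"],-np.ones(len(uv))]@E[:3,:3]
    c=-E[:3,3]@E[:3,:3]; return c+d*((h-c[2])/d[:,2])[:,None]
def biggest(m):
    return max(cv2.findContours(m.astype(np.uint8),0,cv2.CHAIN_APPROX_NONE)[0],key=cv2.contourArea)
def mat(s,box=(180,330,190,350)):
    m=np.zeros(s["frame"].shape[:2],bool); a,b,c,d=box
    m[c:d,a:b]=s["frame"][c:d,a:b].max(-1)<45
    return biggest(m)
def shaker(s,xr=(.35,.8),yr=(-.3,.1)):
    """axis from the top points of the cloud: cylinder crest"""
    P,ok=cloud(s); q=P[ok&(P[...,2]>.02)&(P[...,2]<.1)&(P[...,0]>xr[0])&(P[...,0]<xr[1])&(P[...,1]>yr[0])&(P[...,1]<yr[1])]
    return q
def fit(q):
    # barrel points -> cylinder r=.038 (least squares over y0,slope,zc)
    from scipy.optimize import least_squares
    x0=q[:,0].mean()
    f=lambda p:(np.hypot((q[:,1]-p[0]-p[1]*(q[:,0]-x0))/np.hypot(1,p[1]),q[:,2]-p[2])-.038)
    r=least_squares(f,[q[:,1].mean(),0,.038],loss="soft_l1",f_scale=.002)
    return x0,r.x,np.sqrt(np.median(r.fun**2))
E
python3 - <<'E'
from h import *
for n in("top","side"):
    s=dict(np.load(f"pics/{n}0.npz")); 
    P,ok=cloud(s)
    if n=="top":
        c=mat(s); w=plane(s,c.reshape(-1,2),.001)[:,:2]*1000
        print("mat",cv2.minAreaRect(w.astype(np.float32)))
    q=shaker(s); print(n,len(q),q.min(0),q.max(0))
    b=q[(q[:,2]>.045)]; xs=np.sort(b[:,0]); print("hist",np.histogram(b[:,0],bins=np.arange(.4,.72,.02)))
    for x in np.arange(.40,.72,.01):
        k=b[abs(b[:,0]-x)<.005]
        if len(k):print(round(x,2),k[:,2].max().round(4),k[k[:,2]>k[:,2].max()-.002][:,1].mean().round(4),end="; ")
    print()
    k=ok&(P[...,2]>.02)&(P[...,2]<.16)&(P[...,0]>.3)&(P[...,0]<.95)&(abs(P[...,1])<.45)
    for c in cv2.findContours(k.astype(np.uint8),0,2)[0]:
        if cv2.contourArea(c)>60: 
            m=np.zeros(k.shape,np.uint8); cv2.drawContours(m,[c],-1,1,-1); z=P[k&(m>0)]; print(z.min(0).round(3),z.max(0).round(3))
E
```

```text
mat ((536.3541259765625, 82.01293182373047), (115.24392700195312, 235.02903747558594), 80.40605163574219)
top 3888 [ 0.42286432 -0.20652967  0.02004539] [0.76063022 0.09970364 0.09794859]
hist (array([  0, 306, 479, 469, 455, 473, 447, 450, 398, 222,  44,   0,   0,
         0,   0]), array([0.4 , 0.42, 0.44, 0.46, 0.48, 0.5 , 0.52, 0.54, 0.56, 0.58, 0.6 ,
       0.62, 0.64, 0.66, 0.68, 0.7 ]))
0.42 0.0679 -0.0664; 0.43 0.0778 -0.0496; 0.44 0.0785 -0.0424; 0.45 0.0775 -0.0456; 0.46 0.0792 -0.0482; 0.47 0.0786 -0.0494; 0.48 0.0793 -0.0555; 0.49 0.0784 -0.0526; 0.5 0.0795 -0.0606; 0.51 0.0781 -0.0529; 0.52 0.081 -0.0496; 0.53 0.0791 -0.052; 0.54 0.0792 -0.0568; 0.55 0.0783 -0.057; 0.56 0.0777 -0.0592; 0.57 0.0781 -0.057; 0.58 0.0736 -0.0517; 0.59 0.0673 -0.061; 0.6 0.0573 -0.0668; 0.61 0.0502 -0.054; 
[ 0.423 -0.099  0.037] [ 0.606 -0.007  0.081]
[0.551 0.239 0.02 ] [0.615 0.3   0.105]
[0.725 0.097 0.02 ] [0.808 0.18  0.113]
side 4423 [ 0.42165432 -0.20183448  0.0200151 ] [0.78188329 0.09999086 0.09967296]
hist (array([  0, 366, 453, 444, 441, 434, 424, 427, 336, 183,  27,   0,   0,
         0,   0]), array([0.4 , 0.42, 0.44, 0.46, 0.48, 0.5 , 0.52, 0.54, 0.56, 0.58, 0.6 ,
       0.62, 0.64, 0.66, 0.68, 0.7 ]))
0.42 0.0694 -0.0646; 0.43 0.0763 -0.0456; 0.44 0.0768 -0.046; 0.45 0.0762 -0.0479; 0.46 0.0771 -0.0496; 0.47 0.0766 -0.0508; 0.48 0.0766 -0.053; 0.49 0.0758 -0.0519; 0.5 0.0764 -0.0544; 0.51 0.0766 -0.0557; 0.52 0.0767 -0.056; 0.53 0.0763 -0.0577; 0.54 0.0765 -0.0605; 0.55 0.0761 -0.0613; 0.56 0.0768 -0.0618; 0.57 0.0767 -0.0619; 0.58 0.0727 -0.0514; 0.59 0.0645 -0.0634; 0.6 0.0559 -0.0673; 
[ 0.422 -0.1    0.02 ] [ 0.605 -0.02   0.077]
[0.725 0.096 0.02 ] [0.807 0.18  0.111]
[0.55  0.236 0.02 ] [0.614 0.3   0.102]
```

```bash
cat >> h.py <<'E'
M=np.array([.5364,.0820]); A=np.deg2rad(-9.59); MX=np.array([np.cos(A),np.sin(A)]); MY=np.array([-MX[1],MX[0]])
def report(s,yr=(-.14,.01),xr=(.38,.66)):
    """pose of the shaker in mat frame: barrel centre along/across (mm), yaw relative (deg)"""
    P,ok=cloud(s); w=P.reshape(-1,3)[ok.ravel()]
    k=(w[:,2]>.03)&(w[:,2]<.085)&(w[:,0]>xr[0])&(w[:,0]<xr[1])&(w[:,1]>yr[0])&(w[:,1]<yr[1]); q=w[k]
    b=q.copy()
    for _ in range(3):
        x0,p,e=fit(b); d=np.array([1,p[1]])/np.hypot(1,p[1])
        t=(q[:,:2]-[x0,p[0]])@d; r=np.hypot((q[:,:2]-[x0,p[0]])@[-d[1],d[0]],q[:,2]-p[2])
        t0=np.percentile(t[abs(r-.038)<.004],.5); b=q[(t>t0+.01)&(t<t0+.14)&(abs(r-.038)<.006)]
    c=np.array([x0,p[0]])+d*(t0+.075)
    m=c-M; return dict(c=c.round(4),along=(m@MX*1e3).round(1),across=(m@MY*1e3).round(1),
       yaw=np.rad2deg(np.arctan2(d[1],d[0])).round(2),rel=np.rad2deg(np.arctan2(d@MY,d@MX)).round(2),z=p[2].round(4),e=e.round(4),tr=((np.percentile(t,[.5,99.5])-t0)*1e3).round(1))
E
python3 - <<'E'
from h import *
for n in("top","side"):
    s=dict(np.load(f"pics/{n}0.npz")); print(n,report(s))
s=dict(np.load("pics/side0.npz")); c=biggest((s["frame"].max(-1)<45)&(np.mgrid[:420,:560][0]>190)&(np.mgrid[:420,:560][0]<270)&(np.mgrid[:420,:560][1]<280))
w=plane(s,c.reshape(-1,2),.001)[:,:2]*1000; print(cv2.minAreaRect(w.astype(np.float32)))
E
```

```text
top {'c': array([ 0.5017, -0.053 ]), 'along': np.float64(-11.7), 'across': np.float64(-138.9), 'yaw': np.float64(-7.29), 'rel': np.float64(2.3), 'z': np.float64(0.0366), 'e': np.float64(0.0009), 'tr': array([1.000e-01, 1.767e+02])}
side {'c': array([ 0.5013, -0.053 ]), 'along': np.float64(-12.1), 'across': np.float64(-139.0), 'yaw': np.float64(-7.27), 'rel': np.float64(2.32), 'z': np.float64(0.0368), 'e': np.float64(0.0007), 'tr': array([  0. , 176.6])}
((536.2877807617188, 80.30705261230469), (118.0833511352539, 237.0110626220703), 80.43418884277344)
```

```bash
cat >> h.py <<'E'
from scipy.spatial.transform import Rotation as Ro
def tgt(st,xyz,yaw):
    """tool-frame shift (mm), rotvec to stand at xyz with tool y at yaw(deg), pointing down"""
    R=st["ee_rot"]; a=np.deg2rad(yaw); y=np.array([np.cos(a),np.sin(a),0]); z=np.array([0,0,-1.])
    T=np.c_[np.cross(y,z),y,z]
    return (R.T@(np.array(xyz)-st["eef_pos"])*1e3).round(1).tolist(), Ro.from_matrix(R.T@T).as_rotvec().round(4).tolist()
E
python3 - <<'E'
from h import *; from rig import bot
print(tgt(bot.get_state(),[.5007,-.063,.330],-7.3))
E
```

```text
([-486.4, -515.2, 74.7], [-0.0012, 0.0011, 1.3033])
```

>>> play_rows(xyz=[[-486,-515,20],[-486,-515,20],[-486,-515,20],[-486,-515,20],[-486,-515,20]], rot=[[-0.001,0.001,1.303],[-0.001,0.001,1.303],[-0.001,0.001,1.303],[-0.001,0.001,1.303],[-0.001,0.001,1.303]], fingers=[91.9,91.9,91.9,91.9,91.9])

```text
clock: 0.72
eef_pos: [0.3609, 0.3057, 0.3957]
ee_rot: [[-0.23, 0.973, 0.0], [0.973, 0.23, 0.001], [0.001, 0.0, -1.0]]
ft_force: [1.1, 0.4, -0.1]
opening: 0.0916
grip_force: 0.0
```

Run:
```python
from h import *; from rig import bot
print(tgt(bot.get_state(),[.5007,-.063,.330],-7.3))
```

```text
([-391.1, 51.1, 65.3], [0.0002, -0.0011, 0.3598])
```

>>> play_rows(xyz=[[-391,51,20],[-391,51,30],[-391,51,40],[-391,51,65],[-391,51,65]], rot=[[0,0,0.36],[0,0,0.36],[0,0,0.36],[0,0,0.36],[0,0,0.36]], fingers=[91.9,91.9,91.9,91.9,91.9])

```text
clock: 1.35
eef_pos: [0.4718, 0.0184, 0.3509]
ee_rot: [[0.121, 0.993, 0.001], [0.993, -0.121, 0.001], [0.002, 0.001, -1.0]]
ft_force: [1.1, -0.3, 0.9]
opening: 0.0917
grip_force: 0.0
```

>>> play_rows(xyz=[[0,0,0]], rot=[[0,0,0]], fingers=[91.9])

```text
clock: 1.48
eef_pos: [0.4719, 0.0156, 0.3503]
ee_rot: [[0.13, 0.991, -0.001], [0.991, -0.13, -0.001], [-0.002, -0.001, -1.0]]
ft_force: [0.1, 0.6, 0.1]
opening: 0.092
grip_force: 0.0
```

Run:
```python
from h import *; from rig import bot
print(tgt(bot.get_state(),[.5007,-.063,.275],-7.3))
```

```text
([-74.1, 38.9, 75.4], [-0.0009, 0.0016, -0.0032])
```

>>> play_rows(xyz=[[-40,20,20],[-74,39,40],[-74,39,65],[-74,39,65],[-74,39,65]], rot=[[0,0,0],[0,0,0],[0,0,0],[0,0,0],[0,0,0]], fingers=[91.9,91.9,91.9,91.9,91.9])

```text
clock: 2.1
eef_pos: [0.5014, -0.057, 0.2866]
ee_rot: [[0.12, 0.993, 0.0], [0.993, -0.12, 0.001], [0.002, 0.0, -1.0]]
ft_force: [-1.1, 0.1, -0.5]
opening: 0.0915
grip_force: 0.0
```

Run:
```python
from h import *; from rig import bot
st=bot.get_state();print(tgt(st,[.5007,-.063,.266],-7.3),st["eef_pos"],st["ft_force"],st["torque"])
s=bot.snapshot("side"); cv2.imwrite("pics/s1.png",s["frame"][...,::-1][150:350,100:380].repeat(2,0).repeat(2,1))
```

```text
([-6.1, -0.0, 20.6], [0.0003, -0.0015, 0.0074]) [ 0.50143324 -0.05699947  0.28659684] [-1.06498678  0.05386989 -0.45063859] [-0.02345549  0.08184072 -0.01644374]
```

View pics/s1.png

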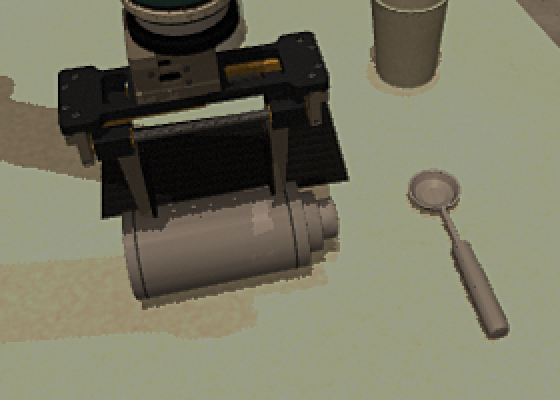

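The fingers straddle the barrel top, tips near (148, 208) and (280, 185) in the crop, both inside the barrel ends. Next I move back 6 mm and descend to contact.

>>> play_rows(xyz=[[-6,0,12],[-6,0,17],[-6,0,19],[-6,0,20],[-6,0,20]], rot=[[0,0,0.007],[0,0,0.007],[0,0,0.007],[0,0,0.007],[0,0,0.007]], fingers=[91.9,91.9,91.9,91.9,91.9])

```text
clock: 2.78
eef_pos: [0.5004, -0.064, 0.2663]
ee_rot: [[0.128, 0.992, -0.0], [0.992, -0.128, 0.001], [0.001, -0.0, -1.0]]
ft_force: [-2.0, -0.1, 4.6]
opening: 0.0916
grip_force: 1.9
```

Run:
```python
from h import *; from rig import bot
st=bot.get_state();print(tgt(st,[.5007,-.063,.266],-7.3),st["eef_pos"],st["ft_force"],st["torque"])
```

```text
([1.0, 0.1, 0.3], [-0.0004, -0.0013, -0.0013]) [ 0.50044399 -0.06399666  0.26630777] [-1.99622949 -0.14089095  4.58950889] [-0.07026142  0.49441662  0.01731531]
```

>>> play_rows(xyz=[[0,0,0.8],[6,0,1.0],[15,0,1.0],[25,0,1.0],[34,0,1.0]], rot=[[0,0,0],[0,0,0.01],[0,0,0.025],[0,0,0.04],[0,0,0.055]], fingers=[91.9,91.9,91.9,91.9,91.9])

```text
clock: 3.4
eef_pos: [0.5057, -0.0299, 0.2664]
ee_rot: [[0.182, 0.983, 0.002], [0.983, -0.182, 0.002], [0.002, 0.002, -1.0]]
ft_force: [-0.7, 0.1, 10.2]
opening: 0.0919
grip_force: 5.5
```

>>> play_rows(xyz=[[3,0,0],[3,0,0]], rot=[[0,0,0],[0,0,0]], fingers=[91.9,91.9])

```text
clock: 3.65
eef_pos: [0.5062, -0.0268, 0.2663]
ee_rot: [[0.182, 0.983, 0.002], [0.983, -0.182, 0.002], [0.002, 0.002, -1.0]]
ft_force: [-2.0, 0.1, 13.2]
opening: 0.0919
grip_force: 5.9
```

```bash
cat >> h.py <<'E'
def look(bot,yr,xr=(.38,.66)):
    st=bot.get_state(); print("tcp",st["eef_pos"].round(4),"yaw",np.rad2deg(np.arctan2(st["ee_rot"][1,1],st["ee_rot"][0,1])).round(2),"f",st["ft_force"].round(1),"t",st["torque"].round(2),"clk",st["clock"])
    for n in("side","top"):
        try: print(n,{k:(v.tolist() if hasattr(v,"tolist") else v) for k,v in report(bot.snapshot(n),yr,xr).items()})
        except Exception as e: print(n,e)
E
python3 - <<'E'
from h import *; from rig import bot
look(bot,(-.12,.03))
E
```

```text
tcp [ 0.5062 -0.0268  0.2663] yaw -10.46 f [-2.   0.1 13.2] t [0.02 0.81 0.03] clk 3.65
side {'c': [0.5049, -0.0336], 'along': -11.8, 'across': -119.2, 'yaw': -8.85, 'rel': 0.74, 'z': 0.0369, 'e': 0.0007, 'tr': [0.1, 177.0]}
top Initial guess is outside of provided boundsh.py:23: RuntimeWarning: Mean of empty slice.
  x0=q[:,0].mean()
  ret = ret.dtype.type(ret / rcount)
h.py:25: RuntimeWarning: Mean of empty slice.
  r=least_squares(f,[q[:,1].mean(),0,.038],loss="soft_l1",f_scale=.002)
```

>>> play_rows(xyz=[[0,0,-6],[-10,0,-7],[-18,0,-7],[-18,0,-1],[-18,0,0.4]], rot=[[0,0,0],[0,0,-0.01],[0,0,-0.025],[0,0,-0.025],[0,0,-0.025]], fingers=[91.9,91.9,91.9,91.9,91.9])

```text
clock: 4.38
eef_pos: [0.5024, -0.0457, 0.2656]
ee_rot: [[0.159, 0.987, -0.0], [0.987, -0.159, 0.002], [0.002, -0.0, -1.0]]
ft_force: [-7.7, -1.0, 27.9]
opening: 0.092
grip_force: 13.6
```

>>> play_rows(xyz=[[4,0,0.2],[12,0,0.2],[21,0,0.2],[30,0,0.2],[37,0,0.2]], rot=[[0,0,0.01],[0,0,0.03],[0,0,0.055],[0,0,0.08],[0,0,0.1]], fingers=[91.9,91.9,91.9,91.9,91.9])

```text
clock: 5.0
eef_pos: [0.5095, -0.0081, 0.2663]
ee_rot: [[0.255, 0.967, 0.004], [0.967, -0.255, 0.002], [0.003, 0.003, -1.0]]
ft_force: [-0.8, -1.1, 16.9]
opening: 0.0919
grip_force: 8.7
```

>>> play_rows(xyz=[[3,0,0],[3,0,0]], rot=[[0,0,0],[0,0,0]], fingers=[91.9,91.9])

```text
clock: 5.25
eef_pos: [0.5102, -0.0051, 0.2662]
ee_rot: [[0.255, 0.967, 0.004], [0.967, -0.255, 0.003], [0.003, 0.003, -1.0]]
ft_force: [-0.9, 0.7, 19.1]
opening: 0.0917
grip_force: 9.3
```

```bash
sed -i 's/for n in("side","top")/for n in("side",)/' h.py
python3 - <<'E'
from h import *; from rig import bot
look(bot,(-.10,.05))
E
```

```text
tcp [ 0.5102 -0.0051  0.2662] yaw -14.76 f [-0.9  0.7 19.1] t [0.14 0.74 0.08] clk 5.25
side {'c': [0.5104, -0.0117], 'along': -10.0, 'across': -96.8, 'yaw': -11.49, 'rel': -1.9, 'z': 0.0368, 'e': 0.0007, 'tr': [0.0, 176.8]}
```

>>> play_rows(xyz=[[0,0,-6],[-10,0,-7],[-18,0,-7],[-18,0,-1],[-18,0,0.2]], rot=[[0,0,0],[0,0,-0.02],[0,0,-0.045],[0,0,-0.045],[0,0,-0.045]], fingers=[91.9,91.9,91.9,91.9,91.9])

```text
clock: 5.92
eef_pos: [0.5044, -0.0237, 0.2655]
ee_rot: [[0.213, 0.977, -0.001], [0.977, -0.213, 0.002], [0.002, -0.001, -1.0]]
ft_force: [-7.6, -1.2, 30.0]
opening: 0.0916
grip_force: 15.0
```

>>> play_rows(xyz=[[4,0,0.1],[12,0,0.1],[21,0,0.1],[30,0,0.1],[37,0,0.1]], rot=[[0,0,0.01],[0,0,0.04],[0,0,0.07],[0,0,0.1],[0,0,0.12]], fingers=[91.9,91.9,91.9,91.9,91.9])

```text
clock: 6.55
eef_pos: [0.5138, 0.0136, 0.2663]
ee_rot: [[0.327, 0.945, 0.005], [0.945, -0.327, 0.002], [0.004, 0.004, -1.0]]
ft_force: [-0.2, 0.1, 19.7]
opening: 0.092
grip_force: 9.5
```

>>> play_rows(xyz=[[3,0,0],[3,0,0]], rot=[[0,0,0],[0,0,0]], fingers=[91.9,91.9])

```text
clock: 6.8
eef_pos: [0.5147, 0.0166, 0.2662]
ee_rot: [[0.327, 0.945, 0.004], [0.945, -0.327, 0.003], [0.004, 0.003, -1.0]]
ft_force: [-1.5, 0.4, 20.6]
opening: 0.092
grip_force: 10.2
```

Run:
```python
from h import *; from rig import bot
look(bot,(-.08,.07))
```

```text
tcp [0.5147 0.0166 0.2662] yaw -19.07 f [-1.5  0.4 20.6] t [0.2  0.81 0.07] clk 6.8
side {'c': [0.518, 0.0096], 'along': -6.0, 'across': -74.4, 'yaw': -15.34, 'rel': -5.75, 'z': 0.0367, 'e': 0.0007, 'tr': [0.0, 176.4]}
```

>>> play_rows(xyz=[[0,0,-6],[-10,2,-7],[-18,4,-7],[-18,4,-1],[-18,4,0.1]], rot=[[0,0,0],[0,0,-0.03],[0,0,-0.06],[0,0,-0.06],[0,0,-0.06]], fingers=[91.9,91.9,91.9,91.9,91.9])

```text
clock: 7.48
eef_pos: [0.5113, -0.0025, 0.2654]
ee_rot: [[0.271, 0.963, -0.0], [0.963, -0.271, 0.003], [0.002, -0.001, -1.0]]
ft_force: [-7.6, -1.0, 30.3]
opening: 0.0919
grip_force: 15.2
```

>>> play_rows(xyz=[[4,0,0.1],[12,0,0.1],[21,0,0.1],[30,0,0.1],[37,0,0.1]], rot=[[0,0,0],[0,0,0],[0,0,0],[0,0,0],[0,0,0]], fingers=[91.9,91.9,91.9,91.9,91.9])

```text
clock: 8.1
eef_pos: [0.5214, 0.0346, 0.2662]
ee_rot: [[0.27, 0.963, 0.0], [0.963, -0.27, 0.005], [0.004, -0.001, -1.0]]
ft_force: [-8.5, 3.3, 28.8]
opening: 0.0918
grip_force: 14.5
```

>>> play_rows(xyz=[[3,0,0],[3,0,0]], rot=[[0,0,0],[0,0,0]], fingers=[91.9,91.9])

```text
clock: 8.35
eef_pos: [0.5222, 0.0376, 0.2662]
ee_rot: [[0.27, 0.963, 0.001], [0.963, -0.27, 0.005], [0.005, -0.001, -1.0]]
ft_force: [-7.9, 3.1, 28.8]
opening: 0.0915
grip_force: 14.3
```

Run:
```python
from h import *; from rig import bot
look(bot,(-.05,.09))
```

```text
tcp [0.5222 0.0376 0.2662] yaw -15.68 f [-7.9  3.1 28.8] t [ 0.36  1.89 -0.17] clk 8.35
side {'c': [0.5236, 0.0303], 'along': -4.0, 'across': -53.1, 'yaw': -15.3, 'rel': -5.71, 'z': 0.0368, 'e': 0.0007, 'tr': [0.1, 176.6]}
```

>>> play_rows(xyz=[[0,0,-6],[-10,0,-7],[-18,0,-7],[-18,0,-1],[-18,0,0.1]], rot=[[0,0,0],[0,-0.004,0],[0,-0.004,0],[0,-0.004,0],[0,-0.004,0]], fingers=[91.9,91.9,91.9,91.9,91.9])

```text
clock: 9.02
eef_pos: [0.5171, 0.0182, 0.2653]
ee_rot: [[0.271, 0.962, -0.002], [0.962, -0.271, -0.001], [-0.002, -0.001, -1.0]]
ft_force: [-8.2, -0.6, 29.8]
opening: 0.0917
grip_force: 15.0
```

>>> play_rows(xyz=[[4,0,0.1],[12,0,0.1],[21,0,0.1],[30,0,0.1],[37,0,0.1]], rot=[[0,0,0],[0,0,-0.01],[0,0,-0.035],[0,0,-0.06],[0,0,-0.08]], fingers=[91.9,91.9,91.9,91.9,91.9])

```text
clock: 9.65
eef_pos: [0.528, 0.0549, 0.2662]
ee_rot: [[0.194, 0.981, 0.001], [0.981, -0.194, 0.0], [0.001, 0.001, -1.0]]
ft_force: [-5.4, 0.0, 26.5]
opening: 0.0919
grip_force: 13.8
```

>>> play_rows(xyz=[[3,0,0],[3,0,0]], rot=[[0,0,0],[0,0,0]], fingers=[91.9,91.9])

```text
clock: 9.9
eef_pos: [0.5286, 0.058, 0.2662]
ee_rot: [[0.194, 0.981, 0.001], [0.981, -0.194, 0.001], [0.001, 0.001, -1.0]]
ft_force: [-5.2, 1.2, 27.1]
opening: 0.0917
grip_force: 13.5
```

Run:
```python
from h import *; from rig import bot
look(bot,(-.03,.11))
```

```text
tcp [0.5286 0.058  0.2662] yaw -11.18 f [-5.2  1.2 27.1] t [ 0.18  1.66 -0.41] clk 9.9
side {'c': [0.5305, 0.0508], 'along': -0.6, 'across': -31.7, 'yaw': -10.84, 'rel': -1.25, 'z': 0.0367, 'e': 0.0007, 'tr': [0.1, 176.6]}
```

>>> play_rows(xyz=[[0,0,-6],[-10,0,-7],[-18,0,-7],[-18,0,-1],[-18,0,0.1]], rot=[[0,0,0],[0,0,0],[0,0,0],[0,0,0],[0,0,0]], fingers=[91.9,91.9,91.9,91.9,91.9])

```text
clock: 10.58
eef_pos: [0.5243, 0.0391, 0.2655]
ee_rot: [[0.194, 0.981, -0.002], [0.981, -0.194, -0.001], [-0.001, -0.001, -1.0]]
ft_force: [-9.4, -1.3, 32.9]
opening: 0.0918
grip_force: 16.8
```

>>> play_rows(xyz=[[4,0,0.1],[12,0,0.1],[21,0,0.1],[30,0,0.1],[37,0,0.1]], rot=[[0,0,0],[0,0,-0.005],[0,0,-0.01],[0,0,-0.015],[0,0,-0.02]], fingers=[91.9,91.9,91.9,91.9,91.9])

```text
clock: 11.2
eef_pos: [0.5318, 0.0767, 0.2662]
ee_rot: [[0.175, 0.985, -0.0], [0.985, -0.175, 0.001], [0.001, -0.0, -1.0]]
ft_force: [-8.7, 0.8, 30.5]
opening: 0.0917
grip_force: 15.3
```

>>> play_rows(xyz=[[3,0,0],[3,0,0]], rot=[[0,0,0],[0,0,0]], fingers=[91.9,91.9])

```text
clock: 11.45
eef_pos: [0.5323, 0.0799, 0.2661]
ee_rot: [[0.174, 0.985, 0.0], [0.985, -0.174, 0.001], [0.001, -0.0, -1.0]]
ft_force: [-7.8, 2.9, 29.7]
opening: 0.0919
grip_force: 15.0
```

Run:
```python
from h import *; from rig import bot
look(bot,(-.01,.13))
```

```text
tcp [0.5323 0.0799 0.2661] yaw -10.03 f [-7.8  2.9 29.7] t [ 0.23  1.97 -0.58] clk 11.45
side {'c': [0.5347, 0.0713], 'along': 0.1, 'across': -10.8, 'yaw': -9.78, 'rel': -0.19, 'z': 0.0367, 'e': 0.0008, 'tr': [0.0, 176.9]}
```

>>> play_rows(xyz=[[0,0,-6],[-8,0,-7],[-14,0,-7],[-14,0,-1],[-14,0,0]], rot=[[0,0,0],[0,0,0],[0,0,0],[0,0,0],[0,0,0]], fingers=[91.9,91.9,91.9,91.9,91.9])

```text
clock: 12.12
eef_pos: [0.5297, 0.0651, 0.266]
ee_rot: [[0.174, 0.985, -0.001], [0.985, -0.174, 0.0], [0.0, -0.001, -1.0]]
ft_force: [-10.7, 1.2, 38.2]
opening: 0.0917
grip_force: 19.0
```

>>> play_rows(xyz=[[4,0,0],[9,0,0],[14,0,0],[18,0,0],[19.5,0,0]], rot=[[0,0,0],[0,0,0],[0,0,0],[0,0,0],[0,0,0]], fingers=[91.9,91.9,91.9,91.9,91.9])

```text
clock: 12.75
eef_pos: [0.533, 0.0852, 0.2661]
ee_rot: [[0.173, 0.985, -0.001], [0.985, -0.173, 0.001], [0.001, -0.001, -1.0]]
ft_force: [-10.4, 1.4, 32.7]
opening: 0.0919
grip_force: 15.9
```

>>> play_rows(xyz=[[0,0,0],[0,0,0],[0,0,-2],[0,0,-15],[0,0,-40]], rot=[[0,0,0],[0,0,0],[0,0,0],[0,0,0],[0,0,0]], fingers=[91.9,91.9,91.9,91.9,91.9])

```text
clock: 13.38
eef_pos: [0.5321, 0.0844, 0.3029]
ee_rot: [[0.173, 0.985, -0.003], [0.985, -0.173, -0.004], [-0.005, -0.003, -1.0]]
ft_force: [0.3, -0.3, -0.2]
opening: 0.0918
grip_force: 0.0
```

Run:
```python
from h import *; from rig import bot
look(bot,(.0,.14))
```

```text
tcp [0.5321 0.0844 0.3029] yaw -9.96 f [ 0.3 -0.3 -0.2] t [-0.02  0.1   0.04] clk 13.375
side {'c': [0.5367, 0.0815], 'along': 0.3, 'across': -0.4, 'yaw': -9.71, 'rel': -0.12, 'z': 0.0367, 'e': 0.0008, 'tr': [0.1, 176.6]}
```

Excellent. I lift further, retreat and check.

>>> play_rows(xyz=[[0,0,-50],[-30,0,-90],[-90,-20,-110],[-150,-40,-110],[-200,-60,-110]], rot=[[0,0,0],[0,0,0],[0,0,0],[0,0,0],[0,0,0]], fingers=[91.9,91.9,91.9,91.9,91.9])

```text
clock: 14.05
eef_pos: [0.4379, -0.1035, 0.4142]
ee_rot: [[0.173, 0.985, 0.0], [0.985, -0.173, -0.003], [-0.003, 0.001, -1.0]]
ft_force: [-0.1, -0.7, -0.2]
opening: 0.0917
grip_force: 0.0
```

>>> play_rows(xyz=[[0,0,0],[0,0,0],[0,0,0],[0,0,0]], rot=[[0,0,0],[0,0,0],[0,0,0],[0,0,0]], fingers=[91.9,91.9,91.9,91.9])

```text
clock: 14.55
eef_pos: [0.4396, -0.1007, 0.4138]
ee_rot: [[0.171, 0.985, -0.002], [0.985, -0.171, -0.003], [-0.004, -0.001, -1.0]]
ft_force: [0.2, 0.0, 0.0]
opening: 0.092
grip_force: 0.0
```

Run:
```python
from h import *; from rig import bot
look(bot,(.0,.14))
s=bot.snapshot("side"); cv2.imwrite("pics/end.png",s["frame"][...,::-1])
```

```text
tcp [ 0.4396 -0.1007  0.4138] yaw -9.83 f [0.2 0.  0. ] t [-0.06  0.08  0.04] clk 14.55
side {'c': [0.5367, 0.0815], 'along': 0.4, 'across': -0.4, 'yaw': -9.75, 'rel': -0.16, 'z': 0.0367, 'e': 0.0008, 'tr': [0.1, 176.6]}
```

View pics/end.png

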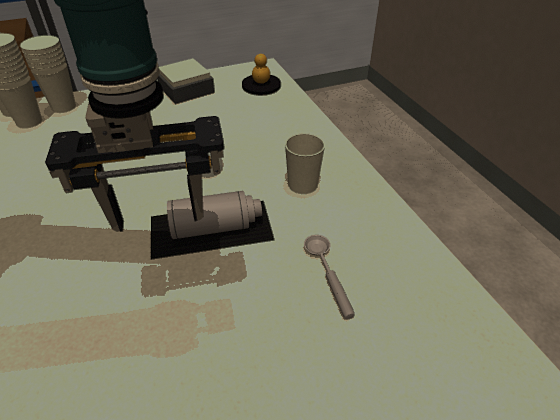

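The shaker lies at rest in the middle of the mat, around (208, 215). The cup (304, 165) and spoon (330, 275) have not moved, and the gripper is clear.

```bash
python3 -c "
from rig import bot
print(bot.sign_off())"
```

```text
the job is handed in; nothing more can be done
None
```

The shaker was rolled to rest on the middle of the drip mat, measured within about 1 mm of centre and 0.2° of the mat's axis at 14.6 s. The cup and spoon look unmoved; the arm never went near the jar, but it was hidden in the last picture.

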